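# Home the green vial carousel

## Robot

A 6-joint arm with a two-finger parallel gripper is mounted at the origin on the work surface. World frame = base frame: x ahead of the robot, y to its left, z up, the work surface at z = 0. Lengths are in mm, angles in rad, forces in N, time in s.
With the tool pointing down it reaches from about 325 to 900 mm from the base axis. Payload 6.1 kg.
Tool frame: the origin (TCP) lies on the centre line of the jaws, within the pads' length; the fingertips stand 25 mm ahead of it and the grasp point (between the pads) lies 6 mm ahead of it; z points along the fingers, x is the direction in which the jaws open and shut, and the axes are right-handed (so a half turn about z gives the same grasp; the last joint's range is limited). The gripper opens to 87 mm and grips with 3 to 60 N. Pads are 19 mm wide; open, the fingers measure 117 mm over their backs; the gripper's body (75 mm by 190 mm) begins 51 mm behind the grasp point.
Start: joints at [-1.31, 0.22, 1.526, -0, 1.395, -0.126], TCP at [235.759, -578.821, 247.538] pointing down, gripper open.
Joint ranges: [-2.98, 2.98], [-0.91, 2.08], [0.09, 2.57], [-1.24, 4.39], [0.2, 2.65], [-2.68, 2.68]. Speed limits (rad/s): [2.57, 2.57, 3.01, 3.14, 3.14, 3.14].

## Interface

Orientations are given as a rotation vector (axis times angle).
In Python, from cell import readout, cams, hand_in gives the robot as it stands.
- The arm moves only by the tool jog_arm, never from a script. Its argument "moves" is a list of rows, each an object of numbers: "dx", "dy", "dz": the shift along the tool's x, y, z in units of 50 mm (1.0 is 50 mm); "ax", "ay", "az": the turn, a rotation vector about the tool's x, y, z in units of 6 degrees (1.0 is 6 degrees); "grip": the closure, from 0 (fully open) to 1 (shut). In form: [{"dx": .., "dy": .., "dz": .., "ax": .., "ay": .., "az": .., "grip": ..}, ...]. A call has exactly 5 rows; each row is the pose to reach, as a shift and turn from the pose commanded when the call began, along the tool's axes at that moment; what a row does not reach only later rows make up. A row lasts 1/10 s, in which the tool goes at most 50 mm and 8.59 degrees, less where a joint would pass 70% of its speed; a pose out of reach is approached as far as the arm can. A call with a gripper value outside its range is refused whole. The fingers move at their own pace and stop on an object; "grip_force" is the grip in N (left out, the last holds). Time passes only in rows, so rows that repeat a pose let the fingers close, or fill a call up. It gives the time, the measured TCP pose, the force and the opening at its end, in the units of the state.
- readout.sense(): the state, without advancing time (a new reading comes with each control period).
- cams.get_image(name): name is "side" or "top" or "wrist"; returns the picture (384x512x3 uint8, red, green, blue); there is no depth.
- cams.camera_info(name): a dict with "camera_matrix" (3x3 intrinsics, pixels), "D" ([k1, k2, p1, p2, k3] as OpenCV has them; the pictures are not rectified), "rvec" (rotation vector, rad) and "tvec" (3), from world to camera coordinates, as OpenCV has them; the wrist camera has in their place "tool_from_camera" (4x4, takes a point from camera to tool coordinates, whose origin is the TCP and whose axes are the tool frame's). Camera axes: x right, y down, z forward; pixel columns grow to the right and rows downward; lengths in mm; the calibration is good to about 2 mm. A picture is of the moment at which its call begins: read the wrist's pose just before it. camera_info takes no time and is no camera call.
- hand_in(): hands the job in, once; it reports no verdict.
The state is a dict: "clock": time; "joint_pos": joint angles; "dq": joint speeds; "tau": joint torques, N m; "ee_pos": TCP position; "ee_rot": TCP orientation; "ft_force": force on the tool from outside, world axes, zero at the start; "ft_torque": the same for the moment, N m; "gripper_width": opening from 0.0 (shut) to 1.0 (fully open).
Only numpy, scipy, OpenCV 4.12 (cv2) and the standard library are available. Lean on these libraries where they do the work, as an engineer would, in place of code of your own. Each camera call takes 0.05 s, during which the arm holds its last target. There are 200 camera calls.

## Task

Turn the vial carousel with the green caps by its raised white rim until the black line engraved on it faces the red pointer on its base, then let go. Leave the carousel with the orange caps as it is.

Things in the scene. Friction and masses are not known exactly. Their poses are not given: they have to be found in the camera images.
- station_green: Round grey base, 240 mm across, 32 mm high, fixed to the bench, under the green-capped carousel: a white dish 170 mm across turning on a vertical axis (light friction, 0.1 N m; stays where left). Origin: on that axis at bench height; z up, x towards the pointer. Dish floor 46 mm above the bench; on it caps 4 mm high, 43 to 61 mm from the axis, and a hub of radius 14 mm, top 60 mm above the bench.
- green_mark (a point): Black engraved line, 6 mm wide, across the green carousel's rim. Point: on the rim's outer top edge, 85 mm from the axis, 78 mm above the bench; turns with the dish. The rim is an upright wall 10 mm thick (radius 75 to 85 mm) that can be pinched from above anywhere. It starts 35 to 80 degrees anticlockwise (from above) of the pointer; that short way is clear, the long way meets a stop.
- green_pointer (a point): Tip of the red pointer fixed on the grey base of the green carousel, just outside the dish: 91 mm from the axis, 43 mm above the bench, so 35 mm below the rim's top edge; nothing on the base beside the dish is higher.
- amber_mark (a point): The same engraved line on the other carousel, which has orange caps and the same shape and sizes: 85 mm from its axis, 78 mm above the bench. Not to be moved.

How it is judged (in metres and radians):
At the end, for the whole second after the job is handed in: The engraved line on the green carousel's rim faces its red pointer (the two points are within 16 mm of each other seen from above, which is about 10 degrees either way) and stays there, released (horizontal distance between green_mark and green_pointer below 0.016 m); the robot touches nothing.
It fails at once if the orange-capped carousel is turned (its mark moves more than 10 mm) (distance of amber_mark from where it was at the start of the episode above 0.01 m).
It also fails if it takes over 29 s, if anything falls off the work surface, if the arm or the gripper's body presses on something with over 40 N, if the wrist force passes 120 N, or if a joint passes its speed limit or range.

## Working session

There is one attempt and no reset: what is moved stays moved. The work goes in short steps, Python scripts to look and compute and a tool call to move; the robot and the scene stay as the last step left them, time stands still between calls to the robot, and variables do not carry over. Pictures are saved under pics/ and viewed, about 8 in all and at most 12, crops included, and the job is handed in when it is done.

Besides the shell and the picture viewer there is one more tool, called as a command line: name --argument value ..., lists and objects as JSON in quotes. jog_arm: Moves the arm, as the interface text tells. Its arguments: {"type":"object","properties":{"moves":{"type":"array","items":{"type":"object","properties":{"dx":{"type":"number"},"dy":{"type":"number"},"dz":{"type":"number"},"ax":{"type":"number"},"ay":{"type":"number"},"az":{"type":"number"},"grip":{"type":"number"}}}},"grip_force":{"type":"number"}},"required":["moves"]}

```bash
mkdir -p pics
cat > h.py <<'E'
import numpy as np, cv2
from cell import readout, cams, hand_in
def snap(n,f):
    im=cams.get_image(n); cv2.imwrite('pics/'+f,im[:,:,::-1]); return im
def ray2plane(n,uv,z):
    i=cams.camera_info(n); K=np.array(i['camera_matrix']);D=np.array(i['D'])
    R=cv2.Rodrigues(np.array(i['rvec'],float))[0]; t=np.array(i['tvec'],float).ravel()
    p=cv2.undistortPoints(np.array(uv,float).reshape(-1,1,2),K,D)[:,0]
    d=np.c_[p,np.ones(len(p))]@R; c=-R.T@t
    return c+d*((z-c[2])/d[:,2])[:,None]
E
python3 - <<'E'
from h import *
a=snap('top','t0.png'); b=snap('side','s0.png')
cv2.imwrite('pics/ts0.png',cv2.resize(np.hstack([a,b])[:,:,::-1],(800,300)))
s=readout.sense(); print(s)
for n in('top','side','wrist'): print(cams.camera_info(n))
E
```

```text
{'clock': 0.1, 'joint_pos': array([-1.31009836e+00,  2.21167555e-01,  1.52751416e+00,  2.57923012e-05,
        1.39472342e+00, -1.26100379e-01]), 'dq': array([-0.00060973, -0.00131188, -0.00264734,  0.00066337,  0.00098349,
        0.00064505]), 'tau': array([ 1.01612415e-03, -4.95937836e+01, -3.88522768e+01,  7.02435826e-02,
        5.14403160e-02, -4.28417059e-05]), 'ee_pos': array([ 235.6315822 , -578.30730333,  246.52481458]), 'ee_rot': array([-2.60596793e+00,  1.75240392e+00,  2.11693269e-03]), 'ft_force': array([-0.18796237, -1.36466225, -0.1700126 ]), 'ft_torque': array([ 0.01762551, -0.00232338,  0.04052167]), 'gripper_width': 1.0013953091068606}
{'camera_matrix': array([[478.81644925,   0.        , 251.84728656],
       [  0.        , 478.81644925, 192.54147821],
       [  0.        ,   0.        ,   1.        ]]), 'D': array([-0.03049463,  0.        ,  0.        ,  0.        ,  0.        ]), 'rvec': array([ 2.18732196, -2.15455105,  0.18568466]), 'tvec': array([-23.54102314, 576.17385499, 813.61453854])}
{'camera_matrix': array([[443.36476032,   0.        , 264.16266931],
 
[... 213 characters left out ...]
57554764,  0.2194728 ]), 'tvec': array([-515.32566754,  243.13523466,  689.46007345])}
{'camera_matrix': array([[313.92030812,   0.        , 250.92261623],
       [  0.        , 313.92030812, 186.4151441 ],
       [  0.        ,   0.        ,   1.        ]]), 'D': array([-0.01212797,  0.        ,  0.        ,  0.        ,  0.        ]), 'tool_from_camera': array([[ 9.99999940e-01,  3.33451072e-04,  9.05523498e-05,
        -4.46945313e-01],
       [-3.45504284e-04,  9.61937011e-01,  2.73271052e-01,
        -7.60964469e+01],
       [ 4.01686862e-06, -2.73271067e-01,  9.61937069e-01,
        -1.36833596e+02],
       [ 0.00000000e+00,  0.00000000e+00,  0.00000000e+00,
         1.00000000e+00]])}
```

View pics/t0.png

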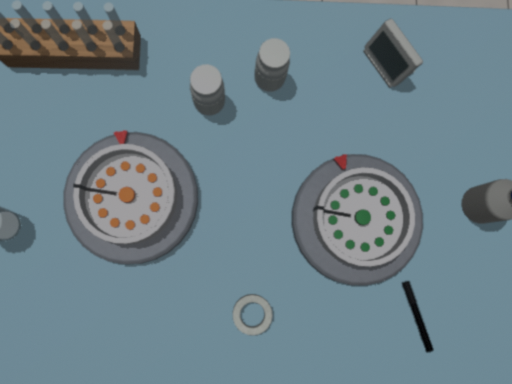

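The top view shows the green carousel's hub at (363,217), its mark on the rim near (317,208) and its red pointer near (343,163). The orange carousel is to the left, at (127,195).

Run:
```python
from h import *
im=cv2.imread('pics/t0.png').astype(int); b,g,r=im[...,0],im[...,1],im[...,2]
Y,X=np.mgrid[:384,:512]; roi=(abs(X-360)<80)&(abs(Y-215)<80)
def cent(m): return [X[m].mean(),Y[m].mean()]
hub=roi&(g>r+40)&(g>b+20)&(np.hypot(X-363,Y-217)<12)
w=roi&(r>150)&(b<r+25)
h=cv2.convexHull(np.argwhere(w)[:,::-1].astype(np.float32))
P=ray2plane('top',h,78)
A=np.c_[2*P[:,:2],np.ones(len(P))]; s=np.linalg.lstsq(A,(P[:,:2]**2).sum(1),rcond=None)[0]
c=s[:2]; print('rim c',c,'R',np.sqrt(s[2]+c@c))
hc=ray2plane('top',cent(hub),60)[0]; print('hub',hc)
red=roi&(r>g+60)&(r>b+60)
pp=ray2plane('top',np.argwhere(red)[:,::-1],43)[:,:2]; 
ctr=hc[:2]
d=np.hypot(*(pp-ctr).T); print('red n',len(pp),'centroid',pp.mean(0),'rmin',d.min(),d.max(), 'ang',np.degrees(np.arctan2(*(pp.mean(0)-ctr)[::-1])))
dk=roi&(r<75)&(b<75)&(g<75)
q=np.argwhere(dk)[:,::-1]; P=ray2plane('top',q,78)[:,:2]; rr=np.hypot(*(P-ctr).T)
k=(rr>72)&(rr<90); print('mark',P[k].mean(0),k.sum(),'ang',np.degrees(np.arctan2(*(P[k].mean(0)-ctr)[::-1])))
a=ray2plane('top',[127,195],60)[0]; print('amber',a)
t=readout.sense(); from scipy.spatial.transform import Rotation as R
print(R.from_rotvec(t['ee_rot']).as_matrix().round(3))
cv2.imwrite('pics/c1.png',cv2.resize(cv2.imread('pics/t0.png')[140:300,280:440],None,fx=3.5,fy=3.5,interpolation=cv2.INTER_CUBIC))
# names for other tall things
print(ray2plane('top',[[208,85],[272,60],[490,200],[390,55],[418,316]],60).round())
```

```text
rim c [ 534.64237749 -208.537288  ] R 82.42200592502934
hub [ 534.37952691 -207.68333428   60.        ]
red n 97 centroid [ 636.48622764 -175.30427412] rmin 93.16215035160059 116.6273455275557 ang 17.594344126249766
mark [ 506.89543856 -181.12070659] 149 ang 135.9767604045688
amber [565.52580462 200.61441289  60.        ]
[[ 0.377 -0.926 -0.   ]
 [-0.926 -0.377  0.002]
 [-0.002 -0.    -1.   ]]
[[ 766.   67.   60.]
 [ 816.  -47.   60.]
 [ 568. -438.   60.]
 [ 833. -264.   60.]
 [ 366. -301.   60.]]
```

View pics/s0.png

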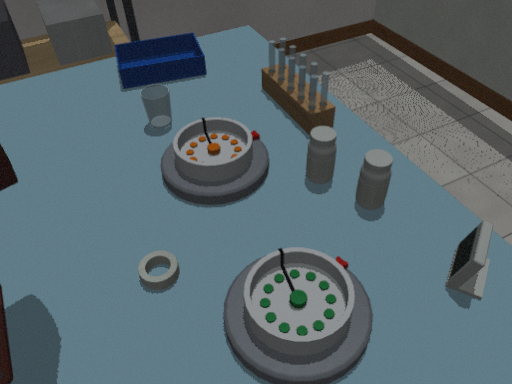

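View pics/c1.png

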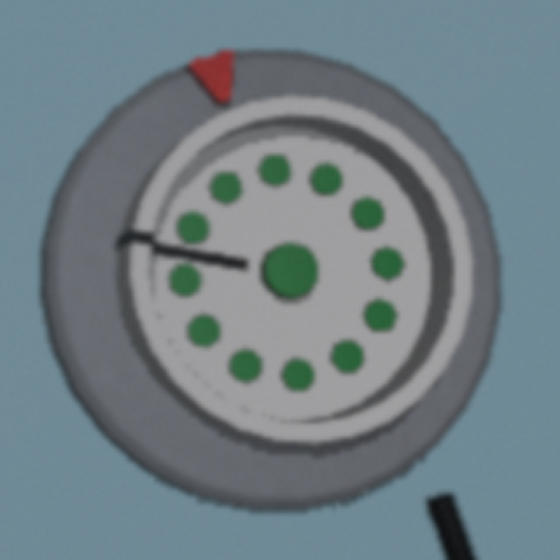

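Run:
```python
from h import *
f=lambda x,y:[(x+.5)/3.5-.5+280,(y+.5)/3.5-.5+140]
c=np.array([534.5,-208.1])
for n,u,z in(('mark o',(130,236),78),('mark i',(153,241),78),('tip',(226,103),43),('floor a',(165,249),46),('floor b',(240,264),46)):
    p=ray2plane('top',f(*u),z)[0,:2]; d=p-c; print(n,p.round(1),np.hypot(*d).round(1),np.degrees(np.arctan2(d[1],d[0])).round(1))
```

```text
mark o [ 548.3 -124.1] 85.1 80.7
mark i [ 546.  -135.3] 73.7 81.0
tip [ 621.4 -180.3] 91.2 17.8
floor a [ 545.3 -147.5] 61.6 79.9
floor b [ 538.3 -185.7] 22.8 80.4
```

Green mark at 80.6° and pointer at 17.8° about (534.5, -208), so the turn is about 63° clockwise. I'll pinch at azimuth 112°, which keeps the current tool yaw with tool x pointing inward. That puts the TCP target at (504.5, -134).

jog_arm --moves '[{"dx": -0.52,"dy": -0.69,"grip": 0.2},{"dx": -1.04,"dy": -1.39,"grip": 0.2},{"dx": -1.56,"dy": -2.08,"grip": 0.2},{"dx": -2.08,"dy": -2.78,"grip": 0.2},{"dx": -2.6,"dy": -3.47,"grip": 0.2}]' --grip_force 25

```text
validation failed for argument at $.mo...
```

jog_arm --moves '[{"dx": -0.52,"dy": -0.69,"grip": 0.2},{"dx": -1.04,"dy": -1.39,"grip": 0.2},{"dx": -1.56,"dy": -2.08,"grip": 0.2},{"dx": -2.08,"dy": -2.78,"grip": 0.2},{"dx": -2.6,"dy": -3.47,"grip": 0.2}]'

```text
validation failed for argument at $.mo...
```

jog_arm --moves '[{"dx": -0.4,"dy": -0.6,"grip": 0.2},{"dx": -0.8,"dy": -1.1,"grip": 0.2},{"dx": -1.01,"dy": -1.39,"grip": 0.2},{"dx": -1.01,"dy": -1.39,"grip": 0.2},{"dx": -1.01,"dy": -1.39,"grip": 0.2}]'

```text
validation failed for argument at $.mo...
```

The call was refused by validation. I'll try again with all the fields filled in.

jog_arm --moves '[{"dx": -0.52,"dy": -0.69,"dz": 0,"ax": 0,"ay": 0,"az": 0,"grip": 0.2},{"dx": -1.04,"dy": -1.39,"dz": 0,"ax": 0,"ay": 0,"az": 0,"grip": 0.2},{"dx": -1.56,"dy": -2.08,"dz": 0,"ax": 0,"ay": 0,"az": 0,"grip": 0.2},{"dx": -2.08,"dy": -2.78,"dz": 0,"ax": 0,"ay": 0,"az": 0,"grip": 0.2},{"dx": -2.6,"dy": -3.47,"dz": 0,"ax": 0,"ay": 0,"az": 0,"grip": 0.2}]' --grip_force 25

```text
clock: 0.6
ee_pos: [347.8, -391.2, 247.1]
ee_rot: [-2.606, 1.753, 0.001]
ft_force: [1.1, 0.4, -0.4]
gripper_width: 0.803
```

jog_arm --moves '[{"dx": -0.52,"dy": -0.69,"dz": 0,"ax": 0,"ay": 0,"az": 0,"grip": 0.2},{"dx": -1.04,"dy": -1.39,"dz": 0,"ax": 0,"ay": 0,"az": 0,"grip": 0.2},{"dx": -1.56,"dy": -2.08,"dz": 0,"ax": 0,"ay": 0,"az": 0,"grip": 0.2},{"dx": -2.08,"dy": -2.78,"dz": 0,"ax": 0,"ay": 0,"az": 0,"grip": 0.2},{"dx": -2.6,"dy": -3.47,"dz": 0,"ax": 0,"ay": 0,"az": 0,"grip": 0.2}]'

```text
clock: 1.1
ee_pos: [459.5, -205.3, 247.3]
ee_rot: [-2.607, 1.753, 0.0]
ft_force: [0.1, 0.3, -0.1]
gripper_width: 0.796
```

jog_arm --moves '[{"dx": -0.4,"dy": -0.6,"dz": 0,"ax": 0,"ay": 0,"az": 0,"grip": 0.2},{"dx": -0.8,"dy": -1.1,"dz": 0,"ax": 0,"ay": 0,"az": 0,"grip": 0.2},{"dx": -1.01,"dy": -1.39,"dz": 0,"ax": 0,"ay": 0,"az": 0,"grip": 0.2},{"dx": -1.01,"dy": -1.39,"dz": 0,"ax": 0,"ay": 0,"az": 0,"grip": 0.2},{"dx": -1.01,"dy": -1.39,"dz": 0,"ax": 0,"ay": 0,"az": 0,"grip": 0.2}]'

```text
clock: 1.6
ee_pos: [504.1, -134.1, 247.1]
ee_rot: [2.607, -1.751, -0.001]
ft_force: [-0.5, -0.8, 0.5]
gripper_width: 0.798
```

Run:
```python
from h import *
from scipy.spatial.transform import Rotation as R
s=readout.sense(); snap('wrist','w1.png'); print(s['clock'],s['ee_pos'],s['joint_pos'].round(3))
print(R.from_rotvec(s['ee_rot']).as_matrix().round(4))
```

```text
1.6 [ 504.06358839 -134.05710133  247.12295254] [-4.110e-01 -2.700e-02  1.793e+00 -1.000e-03  1.376e+00  7.720e-01]
[[ 3.783e-01 -9.257e-01 -1.000e-03]
 [-9.257e-01 -3.783e-01 -1.000e-04]
 [-3.000e-04  1.000e-03 -1.000e+00]]
```

View pics/w1.png

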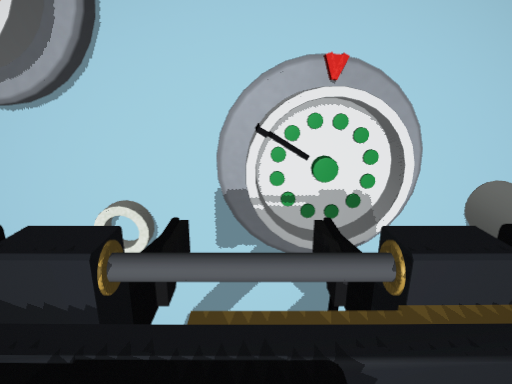

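The wrist view shows the hub at (325,169), the mark's outer end at (258,127) and the pointer tip at (336,81). I'll cross-check the centre and angles from these.

```bash
cat >> h.py <<'E'
from scipy.spatial.transform import Rotation as R_
def wray(uv,z,pos,rv):
    i=cams.camera_info('wrist'); p=cv2.undistortPoints(np.array(uv,float).reshape(-1,1,2),np.array(i['camera_matrix']),np.array(i['D']))[:,0]
    T=np.array(i['tool_from_camera']); M=R_.from_rotvec(rv).as_matrix()
    c=M@T[:3,3]+pos; d=np.c_[p,np.ones(len(p))]@(M@T[:3,:3]).T
    return c+d*((z-c[2])/d[:,2])[:,None]
E
python3 - <<'E'
from h import *
s=readout.sense(); w=lambda uv,z:wray(uv,z,s['ee_pos'],s['ee_rot'])[0,:2]
c=w([325,169],60); print('c',c)
for n,u,z in(('mark',(258,127),78),('tip',(336,81),43)):
    p=w(u,z); d=p-c; print(n,p,np.hypot(*d),np.degrees(np.arctan2(d[1],d[0])))
E
```

```text
c [ 536.10631398 -205.53504446]
mark [ 551.17006865 -122.18028522] 84.7049738364785 79.75615114883111
tip [ 622.34373449 -180.70218175] 89.74165012328365 16.064244403403173
```

Both views agree: centre about (535.2, -207) and a turn of -63°. Next I descend and pinch.

jog_arm --moves '[{"dx": 0,"dy": 0,"dz": 0.9,"ax": 0,"ay": 0,"az": 0,"grip": 0.2},{"dx": 0,"dy": 0,"dz": 1.8,"ax": 0,"ay": 0,"az": 0,"grip": 0.2},{"dx": 0,"dy": 0,"dz": 2.6,"ax": 0,"ay": 0,"az": 0,"grip": 0.2},{"dx": 0,"dy": 0,"dz": 3.1,"ax": 0,"ay": 0,"az": 0,"grip": 0.2},{"dx": 0,"dy": 0,"dz": 3.32,"ax": 0,"ay": 0,"az": 0,"grip": 0.2}]'

```text
clock: 2.15
ee_pos: [501.7, -134.5, 78.4]
ee_rot: [2.604, -1.755, -0.008]
ft_force: [-0.5, -0.7, 0.4]
gripper_width: 0.801
```

jog_arm --moves '[{"dx": 0,"dy": 0,"dz": 0,"ax": 0,"ay": 0,"az": 0,"grip": 0.6},{"dx": 0,"dy": 0,"dz": 0,"ax": 0,"ay": 0,"az": 0,"grip": 0.8},{"dx": 0,"dy": 0,"dz": 0,"ax": 0,"ay": 0,"az": 0,"grip": 1},{"dx": 0,"dy": 0,"dz": 0,"ax": 0,"ay": 0,"az": 0,"grip": 1},{"dx": 0,"dy": 0,"dz": 0,"ax": 0,"ay": 0,"az": 0,"grip": 1}]'

```text
clock: 2.65
ee_pos: [505.1, -134.4, 82.7]
ee_rot: [-2.607, 1.753, -0.003]
ft_force: [-0.3, -0.6, 0.6]
gripper_width: 0.433
```

jog_arm --moves '[{"dx": 0,"dy": 0,"dz": 0,"ax": 0,"ay": 0,"az": 0,"grip": 1},{"dx": 0,"dy": 0,"dz": 0,"ax": 0,"ay": 0,"az": 0,"grip": 1},{"dx": 0,"dy": 0,"dz": 0,"ax": 0,"ay": 0,"az": 0,"grip": 1},{"dx": 0,"dy": 0,"dz": 0,"ax": 0,"ay": 0,"az": 0,"grip": 1},{"dx": 0,"dy": 0,"dz": 0,"ax": 0,"ay": 0,"az": 0,"grip": 1}]'

```text
clock: 3.15
ee_pos: [504.1, -134.4, 81.5]
ee_rot: [2.606, -1.753, -0.001]
ft_force: [-2.0, -1.7, 2.1]
gripper_width: 0.115
```

It has gripped: opening 10 mm, forces small. Now the arc of about 63°, in three calls of 21° each.

jog_arm --moves '[{"dx": 0.004,"dy": -0.116,"dz": 0,"ax": 0,"ay": 0,"az": 0.7,"grip": 1},{"dx": 0.017,"dy": -0.232,"dz": 0,"ax": 0,"ay": 0,"az": 1.4,"grip": 1},{"dx": 0.038,"dy": -0.347,"dz": 0,"ax": 0,"ay": 0,"az": 2.1,"grip": 1},{"dx": 0.068,"dy": -0.46,"dz": 0,"ax": 0,"ay": 0,"az": 2.8,"grip": 1},{"dx": 0.106,"dy": -0.57,"dz": 0,"ax": 0,"ay": 0,"az": 3.5,"grip": 1}]'

```text
clock: 3.65
ee_pos: [532.1, -128.3, 81.5]
ee_rot: [2.239, -2.201, -0.003]
ft_force: [-4.9, -0.9, 3.6]
gripper_width: 0.116
```

jog_arm --moves '[{"dx": 0.004,"dy": -0.116,"dz": 0,"ax": 0,"ay": 0,"az": 0.7,"grip": 1},{"dx": 0.017,"dy": -0.232,"dz": 0,"ax": 0,"ay": 0,"az": 1.4,"grip": 1},{"dx": 0.038,"dy": -0.347,"dz": 0,"ax": 0,"ay": 0,"az": 2.1,"grip": 1},{"dx": 0.068,"dy": -0.46,"dz": 0,"ax": 0,"ay": 0,"az": 2.8,"grip": 1},{"dx": 0.106,"dy": -0.57,"dz": 0,"ax": 0,"ay": 0,"az": 3.5,"grip": 1}]'

```text
clock: 4.15
ee_pos: [560.6, -132.7, 81.5]
ee_rot: [1.801, -2.573, -0.004]
ft_force: [-5.6, 0.5, 5.7]
gripper_width: 0.115
```

jog_arm --moves '[{"dx": 0.004,"dy": -0.116,"dz": 0,"ax": 0,"ay": 0,"az": 0.7,"grip": 1},{"dx": 0.017,"dy": -0.232,"dz": 0,"ax": 0,"ay": 0,"az": 1.4,"grip": 1},{"dx": 0.038,"dy": -0.347,"dz": 0,"ax": 0,"ay": 0,"az": 2.1,"grip": 1},{"dx": 0.068,"dy": -0.46,"dz": 0,"ax": 0,"ay": 0,"az": 2.8,"grip": 1},{"dx": 0.106,"dy": -0.57,"dz": 0,"ax": 0,"ay": 0,"az": 3.5,"grip": 1}]'

```text
clock: 4.65
ee_pos: [585.6, -147.0, 81.5]
ee_rot: [1.301, -2.858, -0.004]
ft_force: [-6.1, 2.3, 6.3]
gripper_width: 0.116
```

jog_arm --moves '[{"dx": 0,"dy": 0,"dz": 0,"ax": 0,"ay": 0,"az": 0,"grip": 1},{"dx": 0,"dy": 0,"dz": 0,"ax": 0,"ay": 0,"az": 0,"grip": 1},{"dx": 0,"dy": 0,"dz": 0,"ax": 0,"ay": 0,"az": 0,"grip": 1},{"dx": 0,"dy": 0,"dz": 0,"ax": 0,"ay": 0,"az": 0,"grip": 1},{"dx": 0,"dy": 0,"dz": 0,"ax": 0,"ay": 0,"az": 0,"grip": 1}]'

```text
clock: 5.15
ee_pos: [586.0, -147.4, 81.5]
ee_rot: [1.307, -2.856, -0.001]
ft_force: [-4.5, 2.5, 6.6]
gripper_width: 0.115
```

Run:
```python
from h import *
s=readout.sense(); a=snap('wrist','w2.png'); b=snap('top','t2.png'); print(s['clock'],s['ee_pos'],s['ee_rot'],s['ft_force'],s['gripper_width'])
c=cv2.imread('pics/t2.png')[140:300,280:440]
cv2.imwrite('pics/m2.png',np.hstack([cv2.resize(c,(384,384),interpolation=cv2.INTER_CUBIC),a[:,50:450,::-1]]))
```

```text
5.15 [ 585.99596747 -147.36792464   81.54899386] [ 1.30740443e+00 -2.85613643e+00 -1.07546781e-03] [-4.52260568  2.48336123  6.60933059] 0.11487506769983637
```

View pics/m2.png

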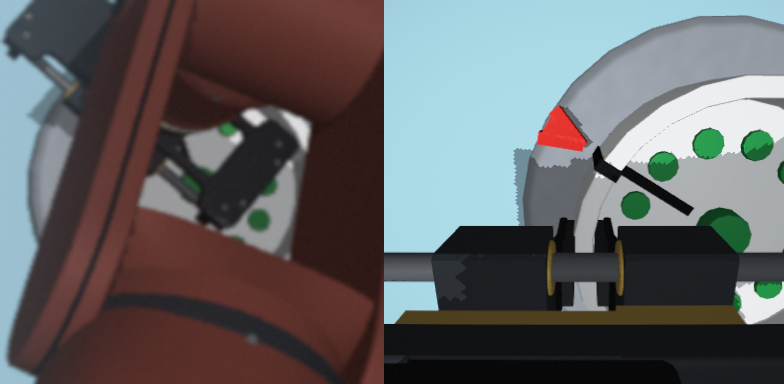

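The line on the rim now sits beside the pointer tip: in wrist pixels the mark's outer edge is at about (264,165) and the tip at about (254,150). I'll measure what error remains.

Run:
```python
from h import *
s=readout.sense(); w=lambda uv,z:wray(uv,z,s['ee_pos'],s['ee_rot'])[0,:2]
c=np.array([535.2,-207])
for n,u,z in(('mark o',(265,166),78),('mark i',(286,178),78),('floor',(355,211),46),('tip',(254,150),43),('hub',(388,234),60)):
    p=w(u,z); d=p-c; print(n,p.round(1),np.hypot(*d).round(1),np.degrees(np.arctan2(d[1],d[0])).round(1))
cv2.imwrite('pics/w2c.png',cv2.resize(cv2.imread('pics/w2.png')[90:240,190:340],None,fx=4,fy=4,interpolation=cv2.INTER_CUBIC))
```

```text
mark o [ 616.6 -180.4] 85.6 18.1
mark i [ 605.9 -184.1] 74.3 17.9
floor [ 555.5 -199.6] 21.6 20.0
tip [ 620.9 -178. ] 90.5 18.7
hub [ 539.8 -205.2] 4.9 21.7
```

View pics/w2c.png

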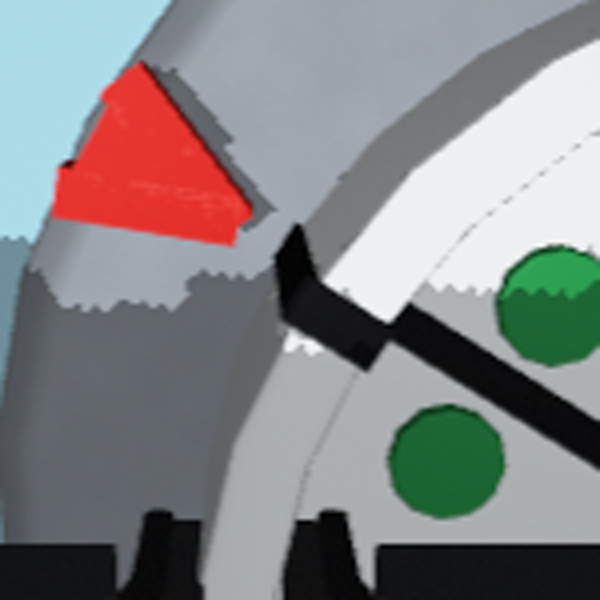

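Mark at about 18.1° and tip at about 18.7°, roughly 5 mm apart, so it's aligned. I'll release and lift.

jog_arm --moves '[{"dx": 0,"dy": 0,"dz": 0,"ax": 0,"ay": 0,"az": 0,"grip": 0.7},{"dx": 0,"dy": 0,"dz": 0,"ax": 0,"ay": 0,"az": 0,"grip": 0.5},{"dx": 0,"dy": 0,"dz": 0,"ax": 0,"ay": 0,"az": 0,"grip": 0.4},{"dx": 0,"dy": 0,"dz": 0,"ax": 0,"ay": 0,"az": 0,"grip": 0.4},{"dx": 0,"dy": 0,"dz": 0,"ax": 0,"ay": 0,"az": 0,"grip": 0.4}]'

```text
clock: 5.75
ee_pos: [586.5, -147.7, 81.5]
ee_rot: [-1.307, 2.857, -0.0]
ft_force: [0.2, -0.2, -0.1]
gripper_width: 0.486
```

jog_arm --moves '[{"dx": 0,"dy": 0,"dz": -0.2,"ax": 0,"ay": 0,"az": 0,"grip": 0.4},{"dx": 0,"dy": 0,"dz": -0.6,"ax": 0,"ay": 0,"az": 0,"grip": 0.4},{"dx": 0,"dy": 0,"dz": -1.3,"ax": 0,"ay": 0,"az": 0,"grip": 0.4},{"dx": 0,"dy": 0,"dz": -2.0,"ax": 0,"ay": 0,"az": 0,"grip": 0.4},{"dx": 0,"dy": 0,"dz": -2.6,"ax": 0,"ay": 0,"az": 0,"grip": 0.4}]'

```text
clock: 6.25
ee_pos: [586.8, -147.9, 214.5]
ee_rot: [-1.306, 2.855, -0.002]
ft_force: [0.3, -0.5, -0.0]
gripper_width: 0.597
```

jog_arm --moves '[{"dx": 0,"dy": 0,"dz": -0.3,"ax": 0,"ay": 0,"az": 0,"grip": 0.4},{"dx": 0,"dy": 0,"dz": -0.4,"ax": 0,"ay": 0,"az": 0,"grip": 0.4},{"dx": 0,"dy": 0,"dz": -0.4,"ax": 0,"ay": 0,"az": 0,"grip": 0.4},{"dx": 0,"dy": 0,"dz": -0.4,"ax": 0,"ay": 0,"az": 0,"grip": 0.4},{"dx": 0,"dy": 0,"dz": -0.4,"ax": 0,"ay": 0,"az": 0,"grip": 0.4}]'

```text
clock: 6.75
ee_pos: [585.4, -147.3, 229.3]
ee_rot: [1.306, -2.855, -0.004]
ft_force: [-0.5, -0.5, -0.7]
gripper_width: 0.6
```

Run:
```python
from h import *
s=readout.sense(); a=snap('wrist','w3.png'); b=snap('side','s3.png'); print(s['clock'],s['ee_pos'],s['ee_rot'],s['ft_force'],s['gripper_width'])
cv2.imwrite('pics/m3.png',cv2.resize(np.hstack([a,b])[:,:,::-1],(800,300)))
```

```text
6.75 [ 585.37832252 -147.32192248  229.31730943] [ 1.30575158 -2.8546295  -0.004053  ] [-0.4527733  -0.48215499 -0.70261828] 0.6003975933535818
```

View pics/w3.png

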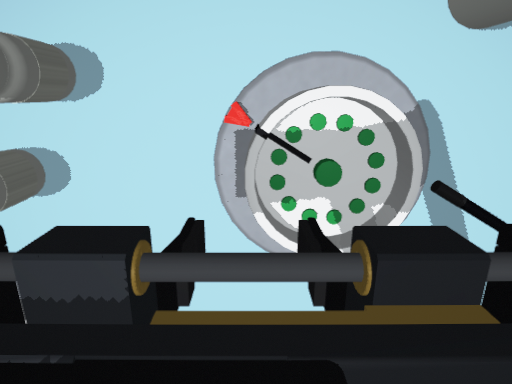

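After release, the line's outer end at about (259,131) points at the red tip at about (252,125), and the gripper is clear. One numeric check, plus a check that the orange carousel hasn't moved, then I hand in.

Run:
```python
from h import *
s=readout.sense(); w=lambda uv,z:wray(uv,z,s['ee_pos'],s['ee_rot'])[0,:2]
m,t,h=w((259,131),78),w((252,125),43),w((328,172),60)
print('mark-tip',np.hypot(*(m-t)),[np.degrees(np.arctan2(*(p-h)[::-1])).round(1) for p in(m,t)])
a,b=cv2.imread('pics/s0.png'),cv2.imread('pics/s3.png')
print('amber side diff',np.abs(a[110:200,160:270].astype(int)-b[110:200,160:270]).max(2).__gt__(30).sum())
hand_in()
```

```text
mark-tip 6.6498025855929965 [np.float64(17.9), np.float64(18.6)]
amber side diff 0
the job is handed in; nothing more can be done
```

I turned the green carousel about 63° clockwise until its black line faced the red pointer. I then released it, lifted clear to about 229 mm and handed in at about 6.8 s on the robot's clock.

- **Alignment:** the last wrist picture, taken after release, puts the line at 17.9° and the pointer at 18.6°. The two points are about 6.6 mm apart, against the 16 mm limit. I picked those points by eye.
- **Release:** the gripper is open and clear of the dish, and the wrist force is back to under 1 N. During the pinch and turn it stayed at about 10 N or less.
- **Orange carousel:** the side camera shows no change in that area between the first and last pictures.
- **Failed or disagreeing checks:**
  - My first automatic detection of the mark (136°) was wrong because of shadow, so I read the line's position off the picture instead.
  - The first three move calls were refused until every field was filled in.
  - During the grip, one hub estimate was about 5 mm off the fitted centre.
  - The top camera was blocked by the arm, so I could not use it for the final check.

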